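# Shut the spring-locked lid of the spectacle holder

## Task

The sliding lid of the wooden spectacle holder stands partly open and a spring catch keeps it from closing. With the fingertips press the red catch bar well down and, keeping it down all the way, push the lid's upright tab along with the outside of the fingers until the lid is fully shut; then let go, so that the catch springs up and locks the lid. Push the tab only from behind (do not pinch it or press on its white front), and leave the steel glass, the green bowl and the yellow tube box where they stand.

Things in the scene. Friction and masses are not known exactly. Their poses are not given: they have to be found in the camera images.
- holder: Wooden spectacle holder, fixed on the stool: open box 84 (its x) x 180 (its y) x 34 mm high, spectacles inside. Origin: centre of the box's underside on the stool top; z up. The lid shuts towards its +y. On its +x side (x 42 to 88, y -109 to 59 mm) a housing carries the red catch bar; its end walls are 26 mm high, 6 mm thick, beyond the bar's ends (y below -103, above 53).
- lid (a joint): How far the lid is open, m: 0 fully shut (a stop), growing as it slides to the holder's -y, at most 0.080; starts between 0.035 and 0.075. The lid is a wooden plate 84 x 176 x 6 mm, top 41 mm above the stool, overhanging the box's -y end while open. It cannot be lifted off, stays where it is left and needs about 1 N to slide.
- tab_push (a point): Centre of the rear (-y) face of the lid's upright dark wooden tab; push here towards the holder's +y. Axes as the holder's. The tab stands over the catch bar: holder's x 42 to 88 mm, 34 to 64 mm above the stool, 4 mm above the released bar; 12 mm thick with its white front. In the holder's frame: x 70, y 31 minus the opening, z 49 mm.
- tab_front: White plastic plate 4 mm thick, the front (+y) side of the tab, 46 mm wide and 30 mm high, not to be pressed. Its origin is the lid's origin: the holder's origin shifted by the lid's opening to -y.
- catch (a joint): How far the red catch bar is pressed down, m: 0 released (up), 0.009 at its stop. A spring resists with 2.5 N at 0 to 7 N at the stop and lifts the bar again when it is let go. The bar stays level wherever along it one presses.
- catch_pad (a point): Top face of the red catch bar, half-way along, mid-lane. Holder frame: x 70, y -25, z 30 mm when released. The bar is 148 mm long (y -99 to 49); the free lane for fingertips is 35 mm wide (x 52 to 87) and runs its whole length, under the tab. Beside the lane at the box side (x 46 to 52) a steel nose stands 7 mm above the bar at y -22.5 to -12.5.
- glass: Steel drinking glass, loose, 72 mm across, 95 mm high, upright. Origin: centre of its underside.
- bowl: Green ceramic bowl of hair pins, loose, 110 mm across, 45 mm high. Origin: centre of its underside.
- tubebox: Yellow tube-shaped plastic box with snap lid, loose, standing upright, 47 mm across, 86 mm high. Origin: centre of its underside.
- lug (a point): Centre of the small dark lug on the lid's +x side, 10 mm long along y. It meets the catch's steel nose when the lid is about 0.022 open, unless the bar is at least 5 mm down. With the lid shut the lug has just passed the nose, which then springs up behind it. Holder frame: x 48, y -5 mm minus the opening, z 37.

How it is judged (in metres and radians):
On the way, in this order (a step that is already met when the one before it is completed fails the run):
1. the fingers hold the catch bar down while the lid is still open (value of joint catch above 0.006 m and value of joint lid above 0.023 m and contact force between the fingers and catch above 0.5 N), for 0.15 s.
2. the lid has been pushed fully shut with the catch bar still held down (value of joint catch above 0.0045 m and value of joint lid below 0.004 m and contact force between the fingers and catch above 0.5 N), for 0.1 s.
At the end, for the whole second after the job is handed in: The lid is shut to within 4 mm, the catch bar is up again (within 2 mm of released) behind the lid's lug, and the glass, bowl and tube box stand within 15 mm of where they started (value of joint lid below 0.004 m and value of joint catch below 0.002 m and distance of each of glass, bowl, tubebox from where it was at the start of the episode below 0.015 m); the robot touches nothing.
It fails at once if the tab was pinched or its white front was pressed (contact force between the fingers and tab_front above 2 N).
It fails at once if a bystander was pushed, lifted or carried (distance of any of glass, bowl, tubebox from where it was at the start of the episode above 0.02 m).
It fails at once if a bystander was tipped (angle between any of glass, bowl, tubebox's own z axis and vertical above 0.4 rad).
It also fails if it takes over 42 s, if anything falls off the work surface, if the arm or the gripper's body presses on something with over 40 N, if the wrist force passes 120 N, or if a joint passes its speed limit or range.

## Robot

A 7-joint arm with a two-finger parallel gripper is mounted at the origin on the work surface. World frame = base frame: x ahead of the robot, y to its left, z up, the work surface at z = 0. Lengths are in m, angles in degrees, forces in N, time in s.
With the tool pointing down it reaches from about 0.35 to 0.9 m from the base axis. Payload 19.9 kg.
Tool frame: the origin (TCP) lies between the finger pads; the fingertips stand 17 mm ahead of it and the grasp point (between the pads) lies 2 mm behind it; y points along the fingers, z is the direction in which the jaws open and shut, and the axes are right-handed (so a half turn about y gives the same grasp; the last joint's range is limited). The gripper opens to 94 mm and grips with 3 to 60 N. Pads are 16 mm wide; open, the fingers measure 119 mm over their backs; the gripper's body (75 mm by 177 mm) begins 78 mm behind the grasp point.
Start: joints at [-71.763, 23.915, -0.59, 92.452, 0.269, 63.638, -3.037], TCP at [0.22, 0.585, 0.222] pointing down, gripper open.
Joint ranges: [-161.28, 161.28], [-22.2, 115.67], [-73.04, 71.86], [3.21, 147.25], [-68.34, 248.33], [10.77, 114.83], [-161.83, 161.83]. Speed limits (degrees/s): [108.29, 108.29, 136.94, 136.94, 172.46, 172.46, 172.46].

## Interface

Orientations are given as [roll, pitch, yaw] about the fixed x, y, z axes, in that order (R = Rz(yaw) Ry(pitch) Rx(roll)).
In Python, from rig import robot gives the robot as it stands.
- The arm moves only by the tool jog_arm, never from a script. Its argument "series" is text: rows parted by semicolons, each of 6 numbers parted by spaces: the shift along the tool's x, y, z in units of 30 mm (1.0 is 30 mm), then the turn, a rotation vector about the tool's x, y, z in units of 6 degrees (1.0 is 6 degrees). In form: tx ty tz ax ay az; .... A call has 1 to 5 rows; each row is the pose to reach, as a shift and turn from the pose commanded when the call began, along the tool's axes at that moment; what a row does not reach only later rows make up. A row lasts 1/12 s, in which the tool goes at most 41.7 mm and 7.16 degrees, less where a joint would pass 70% of its speed; a pose out of reach is approached as far as the arm can. A call with a gripper value outside its range is refused whole. "hand" is the finger opening in mm, from 0 to 94, set as the call begins (left out, the last holds). The fingers move at their own pace and stop on an object; the grip force is fixed at half the most. Time passes only in rows, so rows that repeat a pose let the fingers close. It gives the time, the measured TCP pose, the force and the opening at its end, in the units of the state.
- robot.state(): the state, without advancing time (a new reading comes with each control period).
- robot.camera(name): name is "scene" or "top" or "wrist"; returns a dict with "image" (420x560x3 uint8, blue, green, red), "K" (3x3 intrinsics, pixels), "distortion" ([k1, k2, p1, p2, k3] as OpenCV has them; the pictures are not rectified), "R" (3x3) and "t" (3): a world point X has camera coordinates R X + t. Camera axes: x right, y down, z forward; pixel columns grow to the right and rows downward; lengths in m; the calibration is good to about 2 mm. A picture is of the moment at which its call begins. There is no depth.
- robot.hand_in(): hands the job in, once; it reports no verdict.
The state is a dict: "time_s": time; "joint_pos": joint angles; "joint_velocities": joint speeds; "tau": joint torques, N m; "eef_pos": TCP position; "tool_rot": TCP orientation; "contact_force": force on the tool from outside, world axes, zero at the start; "ft_torque": the same for the moment, N m; "width": opening from 0.0 (shut) to 1.0 (fully open).
Only numpy, scipy, OpenCV 4.12 (cv2) and the standard library are available. Lean on these libraries where they do the work, as an engineer would, in place of code of your own. Each camera call takes 0.05 s, during which the arm holds its last target. There are 200 camera calls.

## Working session

There is one attempt and no reset: what is moved stays moved. The work goes in short steps, Python scripts to look and compute and a tool call to move; the robot and the scene stay as the last step left them, time stands still between calls to the robot, and variables do not carry over. Pictures are saved under pics/ and viewed, about 8 in all and at most 12, crops included, and the job is handed in when it is done.

Besides the shell and the picture viewer there is one more tool, called after "Request:" by a JSON object that holds its "api" and its "payload". jog_arm: Moves the arm, as the interface text tells. Its arguments: {"type":"object","properties":{"series":{"type":"string"},"hand":{"type":"number"}},"required":["series"]}

```bash
mkdir -p pics; python3 - <<'E'
from rig import robot
import cv2,pickle
d={}
for n in("scene","top","wrist"):
    c=robot.camera(n);d[n]=c;cv2.imwrite(f"pics/{n}0.png",c["image"])
pickle.dump(d,open("c0.pkl","wb"))
print(robot.state())
for n in d:print(n,d[n]["K"],d[n]["R"],d[n]["t"],d[n]["distortion"])
E
```

```text
{'time_s': 0.15, 'joint_pos': array([-71.76284776,  23.93940227,  -0.59066175,  92.47472103,
         0.26812574,  63.6362644 ,  -3.03628595]), 'joint_velocities': array([-0.04125001, -0.07121708,  0.00495935, -0.02907758,  0.07493048,
       -0.14378703, -0.04653432]), 'tau': array([ 5.42159996e-04, -8.51540422e+01,  6.38655312e-01, -4.26143754e+01,
       -4.88813524e-02,  1.71363592e-02,  7.40289374e-05]), 'eef_pos': array([0.21996561, 0.5847563 , 0.22199858]), 'tool_rot': array([-9.00489161e+01, -3.06258086e-03, -2.06143115e+01]), 'contact_force': array([-0.11010494, -0.09520815, -0.58602494]), 'ft_torque': array([-0.0014856 ,  0.03851524,  0.00764347]), 'width': 1.0016051780692086}
scene [[426.2305651    0.         283.07874387]
 [  0.         426.2305651  208.50524004]
 [  0.           0.           1.        ]] [[ 0.86729216  0.49726259  0.02311317]
 [ 0.28661285 -0.46085069 -0.83992245]
 [-0.4070103   0.73508269 -0.54221404]] [-0.52460833 -0.09307105  0.94047635] [-0.01011455  0.          0.          0.          0.        ]
top [[521.07621499   0.         284.60829761]
 [  0.         521.07621499 211.59628768]
 [  0.           0.           1.        ]] [[ 0.02015046 -0.99941023 -0.02780545]
 [-0.99558103 -0.0175064  -0.09226021]
 [ 0.09171902  0.02954167 -0.99534663]] [0.07049863 0.58949356 0.80539518] [-0.16682128  0.          0.          0.          0.        ]
wrist [[357.12460976   0.         281.82469912]
 [  0.         357.12460976 208.11138941]
 [  0.           0.           1.        ]] [[ 0.35193573  0.9360228  -0.00160239]
 [ 0.90494023 -0.33981047  0.25614846]
 [ 0.23921629 -0.09159787 -0.96663612]] [-0.62453071 -0.02587186  0.39142243] [-0.01699773  0.          0.          0.          0.        ]
```

View pics/top0.png

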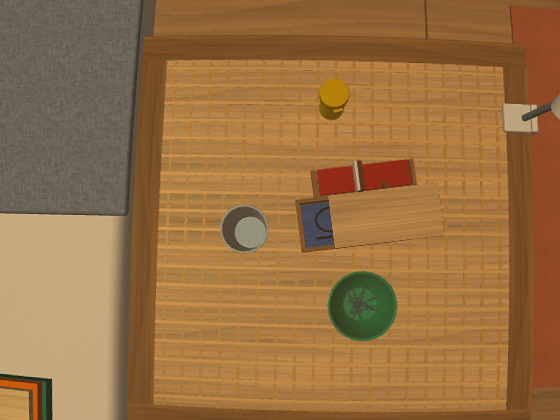

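View pics/scene0.png

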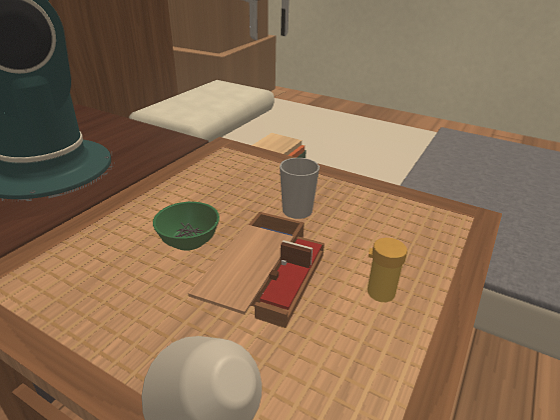

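The top view shows the holder at about (370,205), with the red bar in two pieces around the tab at (358,177). The tube is at (334,97), the glass at (245,230) and the bowl at (362,306). The holder's +y points image-left. Next I'll enlarge both views.

```bash
python3 - <<'E'
import cv2
a=cv2.imread("pics/top0.png")[145:265,285:455];cv2.imwrite("pics/topc.png",cv2.resize(a,None,fx=4.7,fy=4.7,interpolation=cv2.INTER_CUBIC))
a=cv2.imread("pics/scene0.png")[205:330,185:335];cv2.imwrite("pics/scc.png",cv2.resize(a,None,fx=4.7,fy=4.7,interpolation=cv2.INTER_CUBIC))
E
```

```text
(no output)
```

View pics/topc.png

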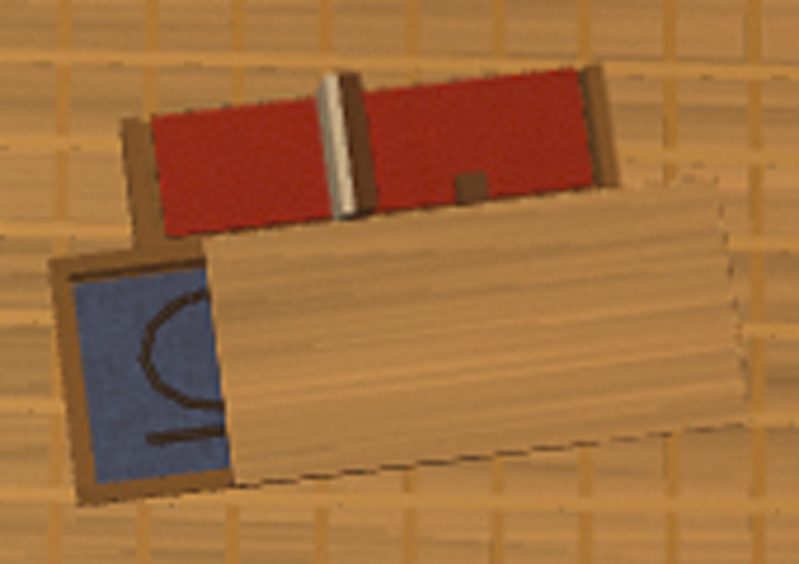

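View pics/scc.png

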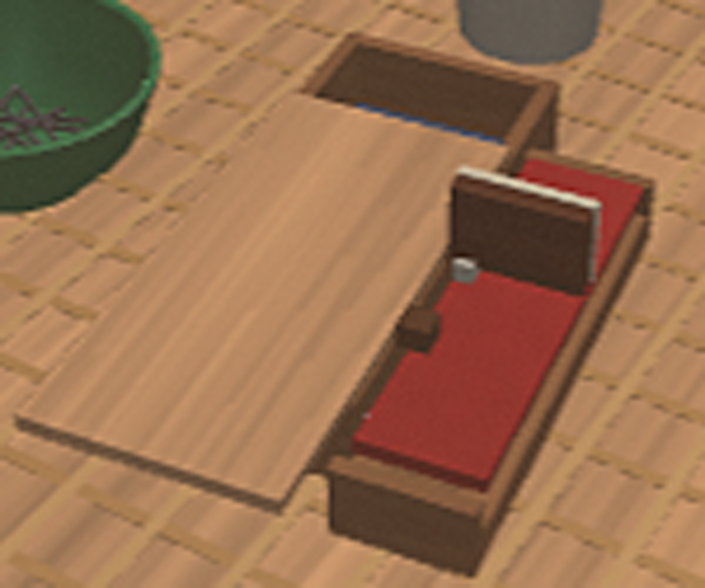

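```bash
cat > fit.py <<'E'
import numpy as np,pickle,cv2
from scipy.optimize import least_squares
d=pickle.load(open("c0.pkl","rb"))
def proj(n,P):
    c=d[n];return cv2.projectPoints(np.float64(P),cv2.Rodrigues(c["R"])[0],c["t"],c["K"],np.array(c["distortion"]))[0][:,0]
# crop px, holder point mm, moves with lid
top=[(50,262,42,90,34,0),(80,505,-42,90,34,0),(123,120,88,59,26,0),(603,66,88,-109,26,0),(205,240,42,88,41,1),(233,487,-42,88,41,1),(722,180,42,-88,41,1),(745,425,-42,-88,41,1),(358,72,88,31,64,1),(322,75,88,43,64,1)]
sc=[(355,38,-42,90,34,0),(557,85,42,90,34,0),(655,182,88,59,26,0),(487,515,88,-109,26,0),(472,575,88,-109,0,0),(332,462,42,-109,26,0),(600,205,88,43,64,1),(452,190,42,31,64,1),(585,295,88,31,34,1),(283,500,42,-88,41,1),(18,420,-42,-88,41,1)]
def w(p,a):
    x,y,z,th,o=p[:5];a=np.array(a)
    q=a[:,2:5]/1000.;q[:,1]-=o*a[:,5];c,s=np.cos(th),np.sin(th)
    return np.c_[x+c*q[:,0]-s*q[:,1],y+s*q[:,0]+c*q[:,1],z+q[:,2]]
def res(p):
    r=[]
    for n,a,off in(("top",top,(285,145)),("scene",sc,(185,205))):
        A=np.array(a,float);r.append(proj(n,w(p,a))-((A[:,:2]+.5)/4.7-.5+off))
    return np.concatenate(r)
if __name__=="__main__":
    f=least_squares(lambda p:res(p).ravel(),[.55,-.02,0,0.1,.05],loss="soft_l1")
    print(f.x,np.degrees(f.x[3]));print(res(f.x).round(1).tolist())
    np.save("pose.npy",f.x)
E
python3 fit.py
```

```text
[ 0.57790059 -0.02924349 -0.00192251  0.14082689  0.05011914] 8.068786377251808
[[-0.5, -0.5], [-0.4, 0.2], [-0.5, -0.1], [-0.7, -0.9], [-0.9, -0.4], [0.0, -0.2], [-2.0, -0.9], [0.7, -0.9], [-0.1, -0.2], [-0.0, 0.1], [-1.4, -1.2], [0.6, -0.3], [-0.0, -0.4], [-2.2, 0.5], [0.5, 1.3], [-1.0, 1.7], [0.2, -0.6], [-0.8, -0.5], [-0.5, 1.0], [-0.5, 0.5], [-0.9, -0.9]]
```

The fit agrees to about 1 px: holder at (0.578, -0.029), yaw 8.1°, stool z about 0, lid open about 50 mm. I'll traverse high with the fingers shut.

Request:
{"api": "jog_arm", "payload": {"series": "1.07 0 -0.78 0 0 0; 2.13 0 -1.55 0 0 0; 3.2 0 -2.33 0 0 0; 4.27 0 -3.1 0 0 0; 5.33 0 -3.88 0 0 0", "hand": 0}}

```text
time_s: 0.57
eef_pos: [0.3294, 0.4179, 0.2223]
tool_rot: [-90.0, 0.0, -20.6]
contact_force: [0.5, 1.0, 0.3]
width: 0.684
```

Request:
{"api": "jog_arm", "payload": {"series": "1.07 0 -0.78 0 0 0; 2.13 0 -1.55 0 0 0; 3.2 0 -2.33 0 0 0; 4.27 0 -3.1 0 0 0; 5.33 0 -3.88 0 0 0"}}

```text
time_s: 0.98
eef_pos: [0.4381, 0.2527, 0.2226]
tool_rot: [-90.0, -0.0, -20.6]
contact_force: [0.6, 1.3, 0.3]
width: 0.326
```

Request:
{"api": "jog_arm", "payload": {"series": "1.07 0 -0.78 0 0 0; 2.13 0 -1.55 0 0 0; 3.2 0 -2.33 0 0 0; 4.27 0 -3.1 0 0 0; 5.33 0 -3.88 0 0 0"}}

```text
time_s: 1.4
eef_pos: [0.5468, 0.0874, 0.2225]
tool_rot: [-90.0, -0.0, -20.6]
contact_force: [0.2, 0.7, 0.3]
width: 0.004
```

Request:
{"api": "jog_arm", "payload": {"series": "1.07 0 -0.78 0 0 0; 2.13 0 -1.55 0 0 0; 3.2 0 -2.33 0 0 0; 4.27 0 -3.1 0 0 0; 5.33 0 -3.88 0 0 0"}}

```text
time_s: 1.82
eef_pos: [0.6555, -0.0777, 0.2223]
tool_rot: [-90.0, 0.0, -20.6]
contact_force: [-0.3, 0.5, 0.8]
width: 0.004
```

Request:
{"api": "jog_arm", "payload": {"series": "0 0 0 0 -1.1 0; 0 0.5 0 0 -2.2 0; 0 1 0 0 -3.3 0; 0 1.5 0 0 -4.4 0; 0 2 0 0 -4.78 0"}}

```text
time_s: 2.23
eef_pos: [0.6546, -0.0761, 0.1616]
tool_rot: [-90.0, 0.0, 8.5]
contact_force: [1.0, 0.6, -0.2]
width: 0.006
```

Request:
{"api": "jog_arm", "payload": {"series": "0 0.5 0 0 0 0; 0 1 0 0 0 0; 0 1.5 0 0 0 0; 0 1.7 0 0 0 0; 0 1.7 0 0 0 0"}}

```text
time_s: 2.65
eef_pos: [0.6539, -0.0759, 0.1099]
tool_rot: [-90.0, 0.1, 8.1]
contact_force: [0.4, -0.8, -0.2]
width: 0.004
```

```bash
cat > chk.py <<'E'
import sys,pickle,cv2,numpy as np,fit
from rig import robot
x,y,z,th,o=np.load("pose.npy");s=robot.state();p=s["eef_pos"]
c,n=np.cos(th),np.sin(th);v=p-[x,y,0]
print(s["time_s"],"holder-frame TCP mm",np.round([1e3*(c*v[0]+n*v[1]),1e3*(-n*v[0]+c*v[1]),1e3*p[2]],1),s["tool_rot"].round(2),s["contact_force"].round(2),s["width"])
if len(sys.argv)>1:
    t=robot.camera("top")["image"];a=robot.camera("scene")["image"]
    r=lambda i:cv2.resize(i,None,fx=3.2,fy=3.2,interpolation=cv2.INTER_CUBIC)
    cv2.imwrite("pics/"+sys.argv[1],np.hstack([r(a[180:330,205:335]),r(t[145:295,320:440])])[:600,:800])
E
python3 chk.py a.png
```

```text
2.65 holder-frame TCP mm [ 68.7 -56.9 109.9] [-89.98   0.15   8.07] [ 0.38 -0.77 -0.17] 0.003970390320840072
```

View pics/a.png

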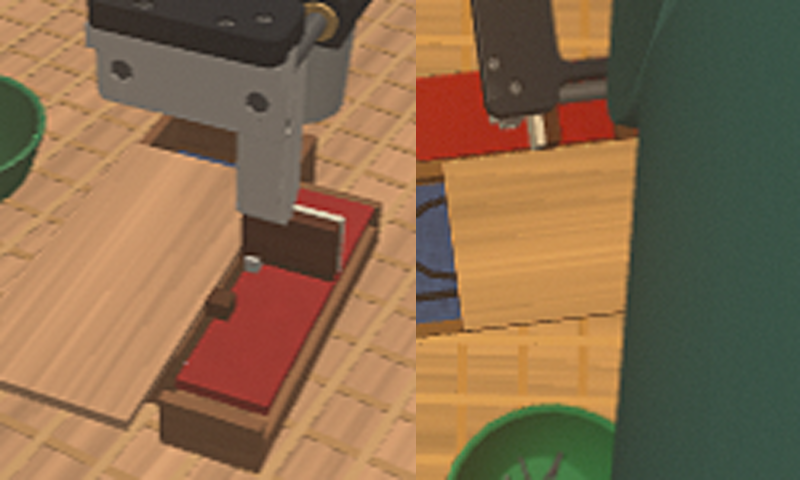

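The fingers hang shut above the bar, with the tip's lower edge at crop (266,218), i.e. scene px (288,248). I'll check that against the projection of the tool pose.

```bash
python3 - <<'E'
import numpy as np,fit
p=np.load("pose.npy")
# corners of the fingertip around the measured TCP (world), tip z .0929
t=np.array([.6539,-.0759,.0929]);th=p[3]
ex=np.array([np.cos(th),np.sin(th),0]);ey=np.array([-np.sin(th),np.cos(th),0])
P=[t+a*.008*ex+b*.0125*ey for a,b in((-1,-1),(1,-1),(1,1))]
print((fit.proj("scene",P)-[205,180])*3.2)
E
```

```text
[[237.34721105 226.80190346]
 [273.68175246 236.56830471]
 [294.82383201 202.20612591]]
```

```bash
python3 - <<'E'
from rig import robot
import cv2,numpy as np,fit
a=robot.camera("scene")["image"][205:275,260:330]
b=robot.camera("wrist");w=b["image"];r=lambda i,f:cv2.resize(i,None,fx=f,fy=f,interpolation=cv2.INTER_CUBIC)
A=cv2.convertScaleAbs(r(a,6),alpha=1.5);W=r(w,0.66)
B=np.zeros((420,800,3),np.uint8);B[:,:420]=A;B[:277,420:420+370]=W[:277,:370];cv2.imwrite("pics/b.png",B)
E
```

```text
(no output)
```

View pics/b.png

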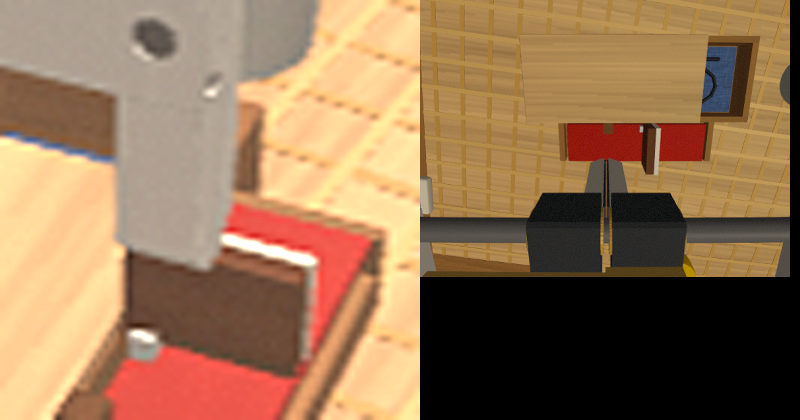

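The fingertip is about 22 mm wide across the lane and tapers along the push direction; it still fits the lane. I'll shift it to sit between lug and tab, then descend to just above the bar.

Request:
{"api": "jog_arm", "payload": {"series": "0.04 0.2 0.3 0 0 0; 0.04 0.7 0.45 0 0 0; 0.04 1.2 0.45 0 0 0; 0.04 1.7 0.45 0 0 0; 0.04 1.85 0.45 0 0 0"}}

```text
time_s: 3.27
eef_pos: [0.6532, -0.0614, 0.054]
tool_rot: [-90.0, 0.1, 8.1]
contact_force: [0.3, -0.5, -0.0]
width: 0.004
```

Request:
{"api": "jog_arm", "payload": {"series": "0 0 0 0 0 0; 0 0.05 0 0 0 0; 0 0.1 0 0 0 0; 0 0.15 0 0 0 0; 0 0.15 0 0 0 0"}}

```text
time_s: 3.68
eef_pos: [0.6542, -0.0625, 0.0518]
tool_rot: [-90.0, -0.0, 8.1]
contact_force: [0.3, -0.6, 0.4]
width: 0.003
```

```bash
python3 chk.py c.png
```

```text
3.6833 holder-frame TCP mm [ 70.9 -43.6  51.8] [-9.001e+01 -3.000e-02  8.060e+00] [ 0.32 -0.65  0.41] 0.003379155789788281
```

View pics/c.png

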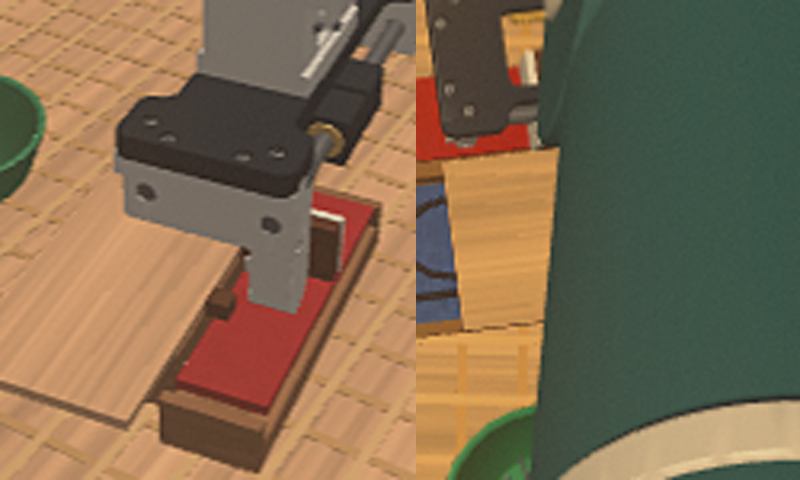

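The tip sits mid-lane between lug and tab, crop (275,305). Pressing slowly now.

Request:
{"api": "jog_arm", "payload": {"series": "0 0.1 0 0 0 0; 0 0.2 0 0 0 0; 0 0.27 0 0 0 0; 0 0.27 0 0 0 0; 0 0.27 0 0 0 0"}}

```text
time_s: 4.2
eef_pos: [0.6543, -0.0625, 0.0435]
tool_rot: [-90.0, -0.0, 8.1]
contact_force: [0.8, -0.3, 3.6]
width: 0.002
```

Request:
{"api": "jog_arm", "payload": {"series": "0 0.07 0 0 0 0; 0 0.14 0 0 0 0; 0 0.17 0 0 0 0; 0 0.17 0 0 0 0; 0 0.17 0 0 0 0"}}

```text
time_s: 4.62
eef_pos: [0.6544, -0.0626, 0.0385]
tool_rot: [-90.0, -0.0, 8.1]
contact_force: [1.0, -1.3, 6.3]
width: 0.003
```

Request:
{"api": "jog_arm", "payload": {"series": "0 0.02 0 0 0 0; 0 0.03 0 0 0 0; 0 0.03 0 0 0 0; 0 0.03 0 0 0 0; 0 0.03 0 0 0 0"}}

```text
time_s: 5.03
eef_pos: [0.6545, -0.0625, 0.038]
tool_rot: [-90.0, -0.1, 8.1]
contact_force: [-1.2, -0.3, 10.4]
width: 0.006
```

```bash
python3 chk.py
```

```text
5.0333 holder-frame TCP mm [ 71.2 -43.7  38. ] [-9.001e+01 -6.000e-02  8.070e+00] [-1.15 -0.34 10.41] 0.005543110664796165
```

The bar is at its stop: 10 N, with the tip at z = 21 mm as specified. Now pushing.

Request:
{"api": "jog_arm", "payload": {"series": "-0.01 0 0.1 0 0 0; -0.02 0 0.2 0 0 0; -0.03 0 0.3 0 0 0; -0.03 0 0.4 0 0 0; -0.03 0 0.5 0 0 0"}}

```text
time_s: 5.45
eef_pos: [0.6516, -0.0497, 0.0381]
tool_rot: [-90.1, -0.1, 8.0]
contact_force: [0.5, -8.6, 9.0]
width: 0.007
```

Request:
{"api": "jog_arm", "payload": {"series": "0 0 0.1 0 0 0; 0 0 0.2 0 0 0; 0 0 0.3 0 0 0; 0 0 0.4 0 0 0; 0 0 0.5 0 0 0"}}

```text
time_s: 5.87
eef_pos: [0.6495, -0.0351, 0.0381]
tool_rot: [-90.2, -0.1, 8.0]
contact_force: [1.6, -9.8, 10.6]
width: 0.008
```

```bash
python3 chk.py
```

```text
5.8667 holder-frame TCP mm [ 70.1 -15.8  38.1] [-9.015e+01 -7.000e-02  7.980e+00] [ 1.62 -9.79 10.63] 0.008018155240673848
```

Request:
{"api": "jog_arm", "payload": {"series": "0 0 0.1 0 0 0; 0 0 0.2 0 0 0; 0 0 0.3 0 0 0; 0 0 0.4 0 0 0; 0 0 0.5 0 0 0"}}

```text
time_s: 6.28
eef_pos: [0.6474, -0.0202, 0.0381]
tool_rot: [-90.1, -0.1, 8.0]
contact_force: [1.9, -10.2, 9.0]
width: 0.006
```

Request:
{"api": "jog_arm", "payload": {"series": "0 0 0.1 0 0 0; 0 0 0.2 0 0 0; 0 0 0.3 0 0 0; 0 0 0.4 0 0 0; 0 0 0.4 0 0 0"}}

```text
time_s: 6.7
eef_pos: [0.6457, -0.0077, 0.0381]
tool_rot: [-90.1, -0.1, 8.0]
contact_force: [-0.7, -6.7, 11.0]
width: 0.001
```

```bash
python3 chk.py d.png
```

```text
6.7 holder-frame TCP mm [70.2 11.8 38.1] [-9.012e+01 -7.000e-02  8.010e+00] [-0.68 -6.72 10.97] 0.001248410875922232
```

View pics/d.png

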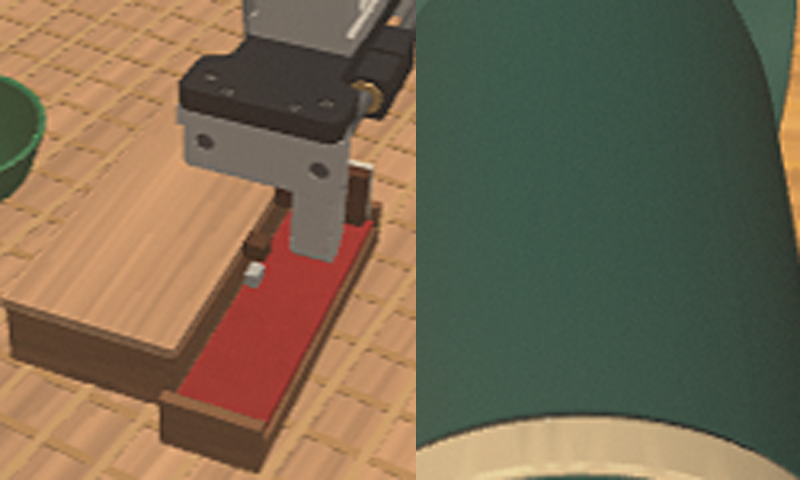

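The lug at crop (258,245) is already past the nose at (255,273) and the lid is nearly flush. I'll push on gently until the stop shows in the force.

Request:
{"api": "jog_arm", "payload": {"series": "0 0 0.05 0 0 0; 0 0 0.1 0 0 0; 0 0 0.13 0 0 0; 0 0 0.13 0 0 0"}}

```text
time_s: 7.13
eef_pos: [0.6452, -0.0042, 0.038]
tool_rot: [-90.1, -0.1, 8.0]
contact_force: [1.0, -8.7, 11.1]
width: 0.007
```

Request:
{"api": "jog_arm", "payload": {"series": "0 0 0.05 0 0 0; 0 0 0.1 0 0 0; 0 0 0.1 0 0 0"}}

```text
time_s: 7.38
eef_pos: [0.6448, -0.0012, 0.038]
tool_rot: [-90.1, -0.1, 8.0]
contact_force: [1.6, -7.5, 10.3]
width: 0.005
```

Request:
{"api": "jog_arm", "payload": {"series": "0 0 0.05 0 0 0; 0 0 0.1 0 0 0; 0 0 0.1 0 0 0"}}

```text
time_s: 7.63
eef_pos: [0.6446, -0.0009, 0.0381]
tool_rot: [-90.3, -0.1, 7.9]
contact_force: [4.1, -19.0, 8.6]
width: 0.004
```

Stop reached: the force jumped to 19 N with almost no motion. I'll hold briefly, back off a little and lift.

Request:
{"api": "jog_arm", "payload": {"series": "0 0 0 0 0 0; 0 0 0 0 0 0; 0 0 0.03 0 0 0; 0 0 0.03 0 0 0"}}

```text
time_s: 7.97
eef_pos: [0.6446, -0.0008, 0.0381]
tool_rot: [-90.3, -0.1, 7.9]
contact_force: [4.1, -22.4, 8.1]
width: 0.006
```

```bash
python3 chk.py
```

```text
7.9667 holder-frame TCP mm [70.  18.8 38.1] [-9.032e+01 -9.000e-02  7.860e+00] [  4.12 -22.43   8.09] 0.005503783479525887
```

Request:
{"api": "jog_arm", "payload": {"series": "0 0 -0.1 0 0 0; 0 -0.1 -0.2 0 0 0; 0 -0.3 -0.2 0 0 0; 0 -0.6 -0.2 0 0 0; 0 -1.0 -0.2 0 0 0"}}

```text
time_s: 8.38
eef_pos: [0.6437, -0.0013, 0.0674]
tool_rot: [-90.0, 0.1, 8.1]
contact_force: [-1.0, 0.1, 0.2]
width: 0.005
```

Request:
{"api": "jog_arm", "payload": {"series": "0 -0.8 0 0 0 0; 0 -1.6 0 0 0 0; 0 -2.6 0 0 0 0; 0 -3.6 0 0 0 0; 0 -4 0 0 0 0"}}

```text
time_s: 8.8
eef_pos: [0.6455, -0.0014, 0.1923]
tool_rot: [-90.0, -0.2, 8.1]
contact_force: [-0.1, 0.4, -0.0]
width: 0.004
```

Request:
{"api": "jog_arm", "payload": {"series": "0 0 -1 0 0 0; 0 0 -2 0 0 0; 0 0 -3 0 0 0; 0 0 -4 0 0 0; 0 0 -4 0 0 0"}}

```text
time_s: 9.22
eef_pos: [0.6606, -0.1272, 0.1879]
tool_rot: [-90.2, 0.0, 7.7]
contact_force: [-0.2, -0.9, -0.4]
width: 0.002
```

```bash
python3 chk.py e.png; python3 - <<'E'
from rig import robot;import cv2
cv2.imwrite("pics/f.png",robot.camera("scene")["image"])
E
```

```text
9.2167 holder-frame TCP mm [  68.1 -108.6  187.9] [-9.018e+01  4.000e-02  7.700e+00] [-0.24 -0.9  -0.38] 0.0021175078123088576
```

View pics/e.png

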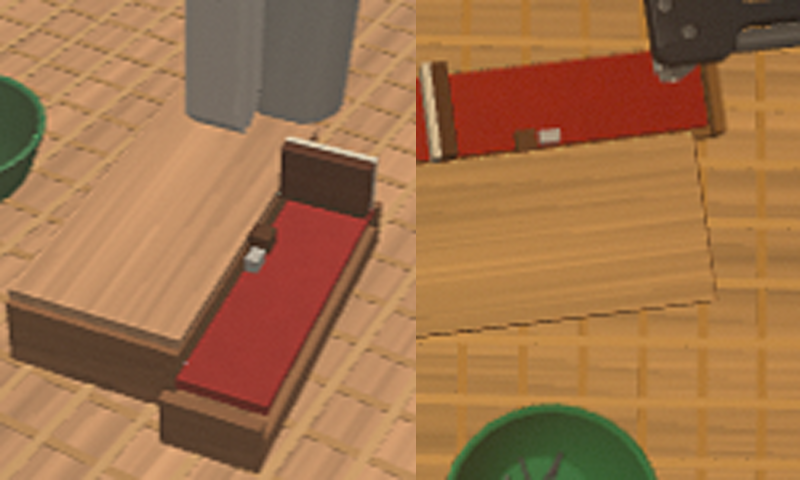

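View pics/f.png

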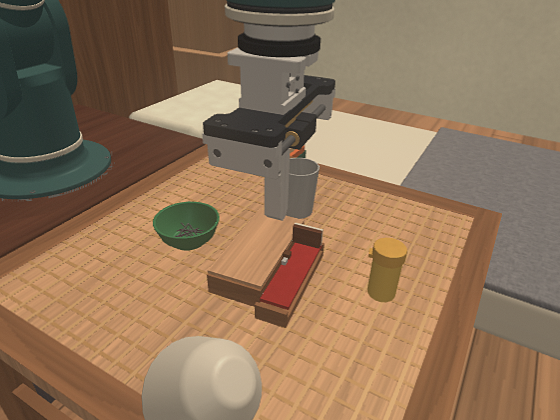

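The lid is flush with the box. The nose at crop (255,257) has risen behind the lug at (263,237), and the glass, bowl and tube are at the same pixels as at the start. The robot is clear, so I'm handing in.

```bash
python3 -c "
from rig import robot;print(robot.hand_in())"
```

```text
the job is handed in; nothing more can be done
None
```

The lid is shut and locked by the catch, and I handed the job in at about 9.3 s of the 42 s allowed. `hand_in` reports no verdict, so this rests on my own checks.

- **Press:** I pressed the red catch bar to its stop with the closed fingertips. The tip was at z = 21 mm with about 10 N on it, as specified.
- **Push:** I pushed the tab from behind with the bar held down until the lid met its stop. The force along the push rose to about 22 N with almost no further movement. The fingers never reached the tab's white front.
- **Release:** I backed off, lifted and moved clear; the measured force is about 1 N or less, the same as in free air.
- **Last pictures:** The lid is flush with the box and the catch's nose is up behind the lug. By eye, the glass, bowl and tube box are where they started; I did not measure their positions.

One check disagreed. The fingertips looked wider across the lane (about 22 mm) and thinner along the push direction than I had assumed. They still fitted the lane, and I used the measured force rather than the assumed size to find the stop.

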